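Clear the stray insert out of the dry-bath case

ROBOT

A 6-joint arm with a two-finger parallel gripper is mounted at the origin on a cart in front of the work surface, level with it; the furniture and walls round the work are solid. World frame = base frame: x ahead of the robot, y to its left, z up, the work surface at z = 0. Lengths are in mm, angles in rad, forces in N, time in s.
With the tool pointing down it reaches from about 400 to 925 mm from the base axis. Payload 12.5 kg.
Tool frame: the origin (TCP) lies where the fingers leave the gripper's body, on its centre line; the fingertips stand 78 mm ahead of it and the grasp point (between the pads) lies 59 mm ahead of it (env.tip_extent is the distance from the TCP to the fingertips, in mm); z points along the fingers, y is the direction in which the jaws open and shut (so a half turn about z gives the same grasp; the last joint's range is limited). The gripper opens to 95 mm and grips with 3 to 60 N. Pads are 20 mm wide; open, the fingers measure 119 mm over their backs; the gripper's body (75 mm by 180 mm) begins 59 mm behind the grasp point.
Start: joints at [-1.234, 0.491, 1.559, -0, 1.092, -0.106], TCP at [267.816, -564.723, 292.261] pointing down, gripper open.
Joint ranges: [-3.1, 3.1], [-0.84, 2.19], [0.05, 2.79], [-1.13, 4.28], [0.06, 2.93], [-2.69, 2.69]. Speed limits (rad/s): [2.22, 2.22, 2.79, 3.14, 3.14, 3.14].

INTERFACE

Orientations are given as [roll, pitch, yaw] about the fixed x, y, z axes, in that order (R = Rz(yaw) Ry(pitch) Rx(roll)).
In Python, from cell import env gives the robot as it stands. The module is installed in compiled form; this text tells all that it offers.
- The arm moves only by the tool play_rows, never from a script. Its argument "targets" is a list of rows, each an object with "linear": the shift along the tool's x, y, z in mm, a list of three; "turn": the turn about the tool's z in rad. A call has 1 to 20 rows; each row is the pose to reach, as a shift and turn from the pose commanded when the call began, along the tool's axes at that moment; what a row does not reach only later rows make up. A row lasts 1/8 s, in which the tool goes at most 62.5 mm and 10.7 degrees, less where a joint would pass 70% of its speed; a pose out of reach is approached as far as the arm can. A call with a gripper value outside its range is refused whole. "hand" is the finger opening in mm, from 0 to 95.1, set as the call begins (left out, the last holds). The fingers move at their own pace and stop on an object; the grip force is fixed at half the most. Time passes only in rows, so rows that repeat a pose let the fingers close. It gives the time, the measured TCP pose, the force and the opening at its end, in the units of the state.
- env.state(): the state, without advancing time (a new reading comes with each control period).
- env.read_camera(name): name is "side" or "top" or "wrist"; returns (picture, depth): 480x640x3 uint8, red, green, blue; 480x640 float32, mm along the optical axis (not along the pixel's ray), 0 where there is no reading.
- env.camera_params(name): a dict with "fx", "fy", "cx", "cy" (pixels), "R" (3x3) and "t" (3): a world point X has camera coordinates R X + t. Camera axes: x right, y down, z forward; pixel columns grow to the right and rows downward; lengths in mm; the calibration is good to about 2 mm. The wrist camera is an equidistant fisheye: a pixel r from the principal point sees the ray r / f radians off the axis. A picture is of the moment at which its call begins: read the wrist's pose just before it. camera_params takes no time and is no camera call; for the wrist camera it gives the pose at the moment of the call.
- env.job_done(): hands the job in, once; it reports no verdict.
The state is a dict: "t": time; "joints": joint angles; "qvel": joint speeds; "tau": joint torques, N m; "eef_pos": TCP position; "tcp_rot": TCP orientation; "ft_force": force on the tool from outside, world axes, zero at the start; "moment": the same for the moment, N m; "opening": opening from 0.0 (shut) to 1.0 (fully open).
Only numpy, scipy, OpenCV 4.12 (cv2) and the standard library are available. Lean on these libraries where they do the work, as an engineer would, in place of code of your own. Each camera call takes 0.05 s, during which the arm holds its last target.

TASK

Open the grey storage case: it should hold only the heating-block inserts with two wide bores, but one with eight narrow bores has been packed among them. Take that one out by its ends, stand it on the clear bench between the case and the steel trough, then take it again by its long sides and set it down gently, flat and bores up, crosswise in the trough's empty part, in line with the two of its kind. Leave the lid standing open, and everything else where it is.

Things in the scene. Friction and masses are not known exactly. Their poses are not given: they have to be found in the camera images.
- lid (a joint): opening angle of the case's lid in rad: 0 = shut, 1.57 = upright, 2.3 = fully open, leaning back on its stop. The hinge runs along the case's rear top edge and is loose: let go below upright, the lid falls shut; past about 1.75 it falls slowly back to the stop. Lid about 0.25 kg.
- case: fixed grey plastic storage case, 140 (x) x 186 (y) mm, base 36 mm high, 62 mm high with the lid shut (handle above that). Origin: centre of its underside. Its x axis points from the front (handle side) to the hinge side, y along the row of pockets, z up. Its inside is described under case_floor.
- case_floor (a point): centre of the case's inner floor, 6 mm above the bench, axes as the case's. Four pockets at x = 0, y = +63, +21, -21, -63 mm; 26 mm high dividers between; inserts stand only 8 mm apart in y, with 35 mm free beyond both ends (in x) for fingers (a 5 mm high kerb lies close to the ends). The wrong insert may be in any of the four pockets.
- lid_hinge (a point): middle of the lid's hinge axis, at the case's rear top edge, 36 mm above the bench and 72 mm behind the case's centre; the axis is its y axis. Does not move with the lid.
- lid_handle (a point): grip point of the lid's steel bow handle, near the lid's front edge: bar 8 mm thick, bow 44 mm wide over its legs (along y), 34 mm high. Point: midway between the legs, 22 mm above the lid's top; 122 mm ahead of the hinge axis and 48 mm above it when shut; moves with the lid. Taken across the legs (44 mm, along y) it pivots between the fingers as the lid swings.
- narrow_insert_center (a point): the wrongly packed part: aluminium heating-block insert, 60 (its x) x 34 (its y) x 44 mm high, about 0.2 kg, with eight narrow bores (8.5 mm, two rows of four) in its top. Point: its centre, half-way up (22 mm); x along the 60 mm length, z towards the bores. At the start it stands in one of the case's pockets, its length along the case's x.
- wide_insert_1_center (a point): rightly packed part, stays in its pocket: aluminium heating-block insert, 60 (its x) x 34 (its y) x 44 mm high, about 0.2 kg, with two wide bores (21 mm). Point: its centre, half-way up.
- wide_insert_2_center (a point): rightly packed part, stays in its pocket: aluminium heating-block insert, 60 (its x) x 34 (its y) x 44 mm high, about 0.2 kg, with two wide bores (21 mm). Point: its centre, half-way up.
- wide_insert_3_center (a point): rightly packed part, stays in its pocket: aluminium heating-block insert, 60 (its x) x 34 (its y) x 44 mm high, about 0.2 kg, with two wide bores (21 mm). Point: its centre, half-way up.
- trough: fixed trough of folded sheet steel, 230 mm long (x), 73 mm wide (y), 67 mm wide inside; its long side walls reach 52 mm above the bench, higher than an insert standing in it, so there is no room for fingers at an insert's ends; low lips (16 mm) close the ends. Origin: centre of its underside, z up.
- trough_floor (a point): centre of the trough's inner floor, 5 mm above the bench; axes as the trough's. The +x end holds two inserts; the stretch from x = -112 to about +30 mm is empty.
- trough_insert_1_center (a point): stays: aluminium heating-block insert, 60 (its x) x 34 (its y) x 44 mm high, about 0.2 kg, with eight narrow bores, already standing crosswise in the trough (its length along the trough's y) at about x = 91 mm of the trough. Point: its centre, half-way up.
- trough_insert_2_center (a point): stays: aluminium heating-block insert, 60 (its x) x 34 (its y) x 44 mm high, about 0.2 kg, with eight narrow bores, already standing crosswise in the trough (its length along the trough's y) at about x = 52 mm of the trough. Point: its centre, half-way up.
- vial_1: bystander, to be left alone: white 20 ml vial, 25 mm diameter, 56 mm high, standing behind the clear strip of bench (about 150 mm wide or more, out to about 0.6 m from the robot) between case and trough. Origin: centre of its underside.
- vial_2: bystander, to be left alone: a second such vial, to the right of the trough. Origin: centre of its underside.
- marker: bystander, to be left alone: marker pen 135 mm long, lying to the left of the case. Origin: centre of its underside.
- bench_timer: bystander, to be left alone: small bench timer 72 x 66 x 21 mm, left of the case. Origin: centre of its underside.
- tape_roll: bystander, to be left alone: roll of tape 104 mm across, 25 mm high, behind. Origin: centre of its underside.
- pipette: bystander, to be left alone: hand pipette 254 mm long, lying to the right of the trough. Origin: centre of its underside.

How it is judged (in metres and radians):
On the way, in this order (a step that is already met when the one before it is completed fails the run):
1. the lid stands open, leaning back past upright (value of joint lid above 1.7 rad), for 0.2 s.
2. the narrow-bored insert stands on the bench, bores up, clear of case and trough, and released (height (world z) of narrow_insert_center between 0.018 and 0.027 m and angle between narrow_insert_center's own z axis and vertical below 0.1 rad and contact force between narrow_insert and the fingers below 0.3 N and contact force between narrow_insert and case below 0.05 N and contact force between narrow_insert and trough below 0.05 N and horizontal distance between narrow_insert_center and case above 0.08 m), for 0.2 s.
At the end, for the whole second after the job is handed in: Lid open past 1.7 rad; the narrow-bored insert at rest, released, upright (0.1 rad) on the floor of the trough's empty part (height within 4 mm), crosswise within 0.2 rad; wide-bored inserts still in their pockets (moved under 12 mm), the two in the trough moved under 15 mm (value of joint lid above 1.7 rad and x of narrow_insert_center in the frame of trough_floor between -0.11 and 0.04 m and y of narrow_insert_center in the frame of trough_floor between -0.007 and 0.007 m and z of narrow_insert_center in the frame of trough_floor between 0.018 and 0.026 m and angle between narrow_insert_center's own z axis and vertical below 0.1 rad and angle between the x axis of narrow_insert_center and the y axis of trough_floor, either way round below 0.2 rad and linear speed of narrow_insert below 0.02 m/s and distance of each of wide_insert_1_center, wide_insert_2_center, wide_insert_3_center from where it was at the start of the episode below 0.012 m and distance of each of trough_insert_1_center, trough_insert_2_center from where it was at the start of the episode below 0.015 m); the robot touches nothing.
It fails at once if the insert is dropped into the trough instead of set down (faster than 0.3 m/s between its walls) (linear speed of narrow_insert above 0.3 m/s and x of narrow_insert_center in the frame of trough_floor between -0.115 and 0.115 m and y of narrow_insert_center in the frame of trough_floor between -0.02 and 0.02 m and z of narrow_insert_center in the frame of trough_floor below 0.055 m).
It fails at once if a wide-bored insert is taken out of its pocket (lifted to 25 mm or more above its place) (height (world z) of any of wide_insert_1_center, wide_insert_2_center, wide_insert_3_center above 0.053 m).
It fails at once if a bystander is knocked about (moved more than 30 mm) (distance of any of vial_1, vial_2, marker, bench_timer, tape_roll, pipette from where it was at the start of the episode above 0.03 m).
It also fails if it takes over 64 s, if anything falls off the work surface, if the arm or the gripper's body presses on something with over 40 N, if the wrist force passes 120 N, or if a joint passes its speed limit or range.

## Working session

There is one attempt and no reset: what is moved stays moved. The work goes in short steps, Python scripts to look and compute and a tool call to move; the robot and the scene stay as the last step left them, time stands still between calls to the robot, and variables do not carry over. Pictures are saved under pics/ and viewed, and the job is handed in when it is done.

Besides the shell and the picture viewer there is one more tool, called after "Emit:" as name(argument=value, ...) on one line, values as JSON. play_rows: Moves the arm, as the interface text tells. Its arguments: {"type":"object","properties":{"targets":{"type":"array","items":{"type":"object","properties":{"linear":{"type":"array","items":{"type":"number"}},"turn":{"type":"number"}}}},"hand":{"type":"number"}},"required":["targets"]}

```bash
ls -la; mkdir -p pics
python3 - <<'E'
from cell import env
import cv2, numpy as np
print(env.state())
for n in ("side","top"):
    p,d=env.read_camera(n)
    cv2.imwrite(f"pics/{n}0.png",p[:,:,::-1]); np.save(f"pics/{n}0d.npy",d)
    c=env.camera_params(n); print(n,{k:np.round(v,4).tolist() for k,v in c.items()})
E
```

```text
total 12
drwxr-xr-x  3 agent agent 4096 Dec  6 08:12 .
drwxr-xr-x 23 root  root  4096 Dec  6 08:12 ..
drwxr-xr-x  2 agent agent 4096 Dec  6 08:12 pics
{'t': 0.0, 'joints': array([-1.23357695e+00,  4.91575301e-01,  1.55946245e+00, -4.53832412e-06,
        1.09168339e+00, -1.05572640e-01]), 'qvel': array([-0.00061813,  0.00207078,  0.00075601, -0.00046729,  0.000327  ,
        0.00039481]), 'tau': array([-1.60265372e-04, -6.12641501e+01, -2.58186615e+01,  6.93508959e-02,
        4.82740975e-02, -3.68672738e-05]), 'eef_pos': array([ 267.77238033, -564.55694818,  291.64744066]), 'tcp_rot': array([-3.14047003e+00, -1.14913066e-04,  4.42794045e-01]), 'ft_force': array([-0.18158492, -0.41998607, -0.16434812]), 'moment': array([-0.02089754, -0.00275583, -0.04472812]), 'opening': 0.9994804837072974}
side {'fx': 445.9332, 'fy': 445.9332, 'cx': 322.3487, 'cy': 233.3766, 'R': [[-0.8183, -0.5748, -0.0017], [-0.256, 0.3671, -0.8943], [0.5147, -0.7313, -0.4475]], 't': [467.6065, 241.7795, 878.8288]}
top {'fx': 590.8723, 'fy': 590.8723, 'cx': 309.0612, 'cy': 237.5746, 'R': [[0.005, -0.9997, -0.0244], [-0.9857, -0.0008, -0.1684], [0.1684, 0.0249, -0.9854]], 't': [-5.2076, 607.8411, 1455.9491]}
```

View pics/top0.png

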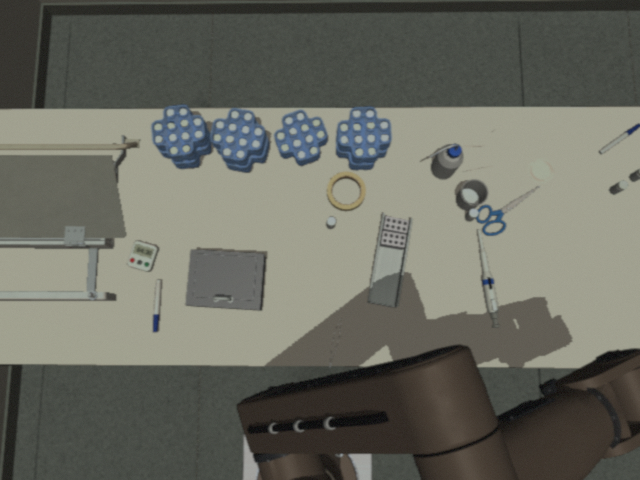

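View pics/side0.png

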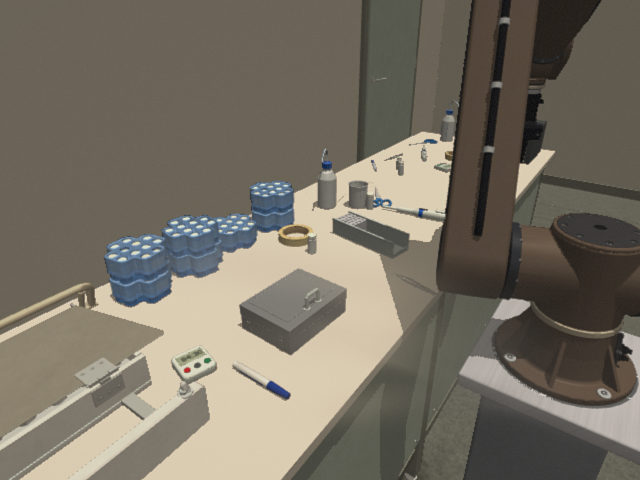

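The top view shows the case (centre about 226,279, handle at 223,298), the trough (390,260) with two inserts at its far end, a vial at (331,222) and the tape roll at (346,190). In the side view the case is at (295,308), with its handle at (313,297). Next I'll enlarge crops.

```bash
cat > h.py <<'E'
from cell import env
import cv2, numpy as np
from scipy.spatial.transform import Rotation as Ro
def ray(c,u,v,fish=False):
    x=(u-c['cx'])/c['fx'];y=(v-c['cy'])/c['fy']
    if fish:
        r=np.hypot(x,y); d=np.array([np.sin(r)*x/max(r,1e-9),np.sin(r)*y/max(r,1e-9),np.cos(r)])
    else: d=np.array([x,y,1.])
    R=np.array(c['R']); t=np.array(c['t'])
    return -R.T@t, R.T@d
def onplane(c,u,v,z,fish=False):
    o,d=ray(c,u,v,fish); return o+d*(z-o[2])/d[2]
def proj(c,X,fish=False):
    p=np.array(c['R'])@np.array(X,float)+np.array(c['t'])
    if fish:
        r=np.hypot(p[0],p[1]); th=np.arctan2(r,p[2]); k=th/max(r,1e-9)
        return c['cx']+c['fx']*p[0]*k, c['cy']+c['fy']*p[1]*k
    return c['cx']+c['fx']*p[0]/p[2], c['cy']+c['fy']*p[1]/p[2]
def tri(rays):
    A=np.zeros((3,3));b=np.zeros(3)
    for o,d in rays:
        d=d/np.linalg.norm(d);P=np.eye(3)-np.outer(d,d);A+=P;b+=P@o
    X=np.linalg.solve(A,b)
    return X,[float(np.linalg.norm((np.eye(3)-np.outer(d,d)/(d@d))@(X-o))) for o,d in rays]
def crop(img,x0,y0,w,h,s,name):
    c=cv2.resize(img[y0:y0+h,x0:x0+w],None,fx=s,fy=s,interpolation=cv2.INTER_CUBIC)
    for i in range(0,w,10):
        cv2.putText(c,str(x0+i),(i*s,8),0,.3,(0,255,255),1); cv2.line(c,(i*s,10),(i*s,14),(0,255,255),1)
    for i in range(0,h,10):
        cv2.putText(c,str(y0+i),(0,i*s+4),0,.3,(0,255,255),1); cv2.line(c,(20,i*s),(25,i*s),(0,255,255),1)
    cv2.imwrite(name,c)
E
python3 - <<'E'
from h import *
t=cv2.imread('pics/top0.png'); s=cv2.imread('pics/side0.png')
crop(t,180,240,100,75,8,'pics/tc.png'); crop(t,350,205,80,110,5,'pics/tt.png')
crop(s,235,265,120,90,6,'pics/sc.png'); crop(s,325,205,100,60,8,'pics/st.png')
E
```

```text
(no output)
```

View pics/tc.png

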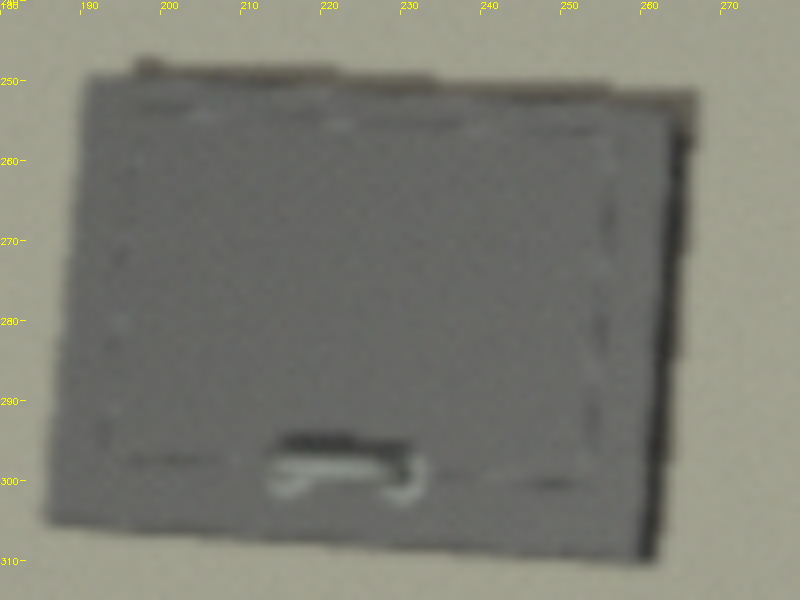

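View pics/tt.png

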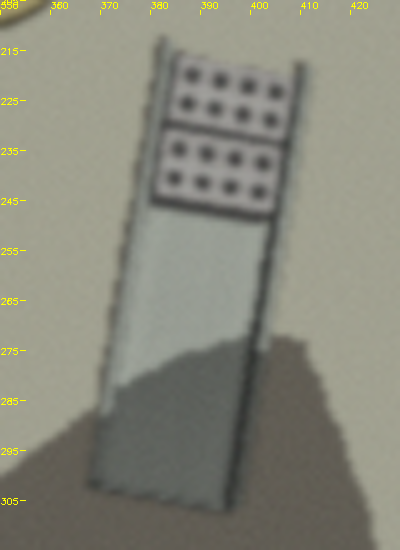

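View pics/sc.png

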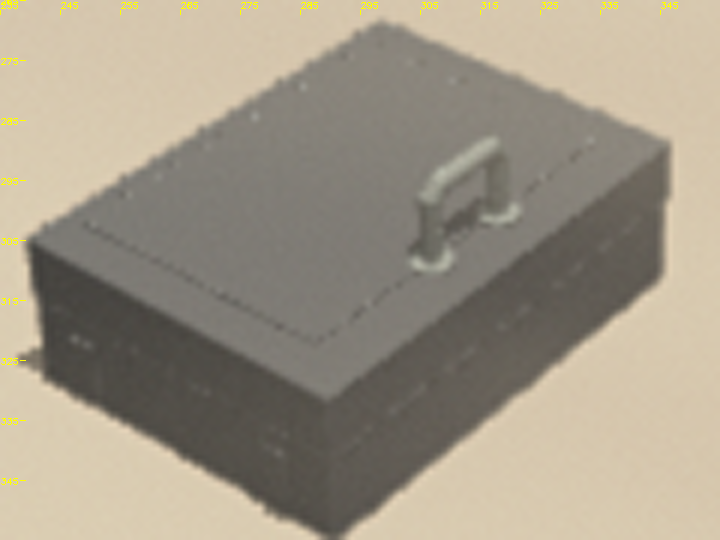

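View pics/st.png

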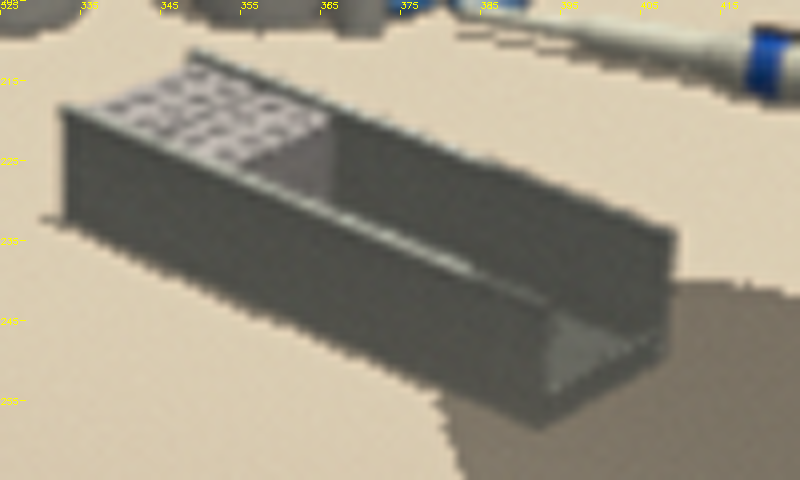

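The case's lid corners and the handle can be read in both views, and so can the trough's rims. I'll triangulate them.

Run:
```python
from h import *
np.set_printoptions(precision=1,suppress=True)
T=env.camera_params('top');S=env.camera_params('side')
P={'RL':((191,249.5),(239.5,305)),'RR':((264,253.5),(299,269)),'FL':((185.7,305.3),(289,331)),'FR':((260,309.8),(346,288.7)),
'hL':((214.5,298),(306,296)),'hR':((231.5,298.5),(317,289)),'footL':((215,300),(306.5,309)),'footR':((230.5,301.5),(318,301)),
'trRL':((382,213),(332.5,219)),'trRR':((408.8,218),(348.5,212)),'trFL':((368,302),(394,243.5)),'trFR':((396,306.5),(408.7,234.3)),'inTL':((380.5,245.3),(355,226.5)),'inTR':((404,248),(365.5,220))}
for k,(a,b) in P.items():
    X,e=tri([ray(T,*a),ray(S,*b)]); print(k,X,np.round(e,1))
d=np.load('pics/top0d.npy'); 
for (u,v) in [(225,275),(222,298),(390,270),(392,235),(331,222),(300,260)]:
    o,r=ray(T,u,v); print((u,v),o+r*float(d[v,u]))
```

```text
RL [575.2 296.   59.9] [0.3 0.3]
RR [564.3 109.4  59.1] [1.5 1.5]
FL [434.8 304.   61.8] [0.7 0.7]
FR [424.3 117.8  60.7] [0.5 0.5]
hL [451.4 226.8  92.1] [0.9 0.9]
hR [451.6 186.5  86.7] [2. 2.]
footL [448.2 230.6  63.6] [0.7 0.7]
footR [445.5 192.4  62.2] [1.6 1.6]
trRL [ 670.8 -191.3   48.6] [2. 2.]
trRR [ 657.  -259.3   50.4] [2.2 2.2]
trFL [ 444.1 -151.9   50.6] [0.7 0.7]
trFR [ 433.5 -221.    52.7] [0.2 0.2]
inTL [ 587.5 -185.8   48.5] [1.2 1.2]
inTR [ 583.1 -244.    47.9] [1.4 1.4]
(225, 275) [510.2 206.9  64.4]
(222, 298) [450.5 207.4  95. ]
(390, 270) [ 530.7 -213.2    3.1]
(392, 235) [ 618.  -216.7   32.3]
(331, 222) [647.9 -59.4  54. ]
(300, 260) [557.   21.3  -0.1]
```

```bash
cat >> h.py <<'E'
def rel(cmd,tgt):
    "cmd,tgt=(x,y,z,yaw), tool down -> tool-frame shift, turn"
    c,s=np.cos(cmd[3]),np.sin(cmd[3]); d=np.array(tgt[:3])-np.array(cmd[:3])
    return [round(float(v),1) for v in (c*d[0]+s*d[1], s*d[0]-c*d[1], -d[2])], round(float(cmd[3]-tgt[3]),3)
def after(cmd,lin,turn):
    c,s=np.cos(cmd[3]),np.sin(cmd[3])
    return (cmd[0]+c*lin[0]+s*lin[1], cmd[1]+s*lin[0]-c*lin[1], cmd[2]-lin[2], cmd[3]-turn)
E
python3 - <<'E'
from h import *
c=(267.816,-564.723,292.261,.4428)
print(rel(c,(480,-100,292,.2)),rel(c,(450,209.3,230,-.057)))
E
```

```text
([390.8, -329.0, 0.3], 0.243) ([496.3, -621.3, 62.3], 0.5)
```

Emit:
play_rows(targets=[{"linear":[35,-30,0],"turn":0.03},{"linear":[80,-65,0],"turn":0.06},{"linear":[130,-105,0],"turn":0.1},{"linear":[175,-145,0],"turn":0.13},{"linear":[220,-185,0],"turn":0.16},{"linear":[265,-225,0],"turn":0.18},{"linear":[310,-265,0],"turn":0.2},{"linear":[350,-300,0],"turn":0.22},{"linear":[390,-340,0],"turn":0.25},{"linear":[410,-390,5],"turn":0.3},{"linear":[430,-440,15],"turn":0.35},{"linear":[450,-490,25],"turn":0.4},{"linear":[470,-540,40],"turn":0.45},{"linear":[485,-585,50],"turn":0.5},{"linear":[496,-621,62],"turn":0.5},{"linear":[496,-621,62],"turn":0.5},{"linear":[496,-621,62],"turn":0.5}], hand=75)

```text
t: 2.22
eef_pos: [449.9, 208.6, 230.2]
tcp_rot: [3.141, 0.0, -0.057]
ft_force: [-0.0, -1.0, -0.2]
opening: 0.787
```

Run:
```python
from h import *
c=env.camera_params('wrist'); p,d=env.read_camera('wrist'); cv2.imwrite('pics/w1.png',p[:,:,::-1])
print({k:np.round(v,3).tolist() for k,v in c.items()}); print(env.state()['eef_pos'])
print('cam pos',-np.array(c['R']).T@np.array(c['t']))
for n,X in {'handle':(450,209.3,84),'cornerFL':(434.8,304,62)}.items(): print(n,proj(c,X,True))
```

```text
{'fx': 371.648, 'fy': 371.648, 'cx': 321.228, 'cy': 239.918, 'R': [[-0.057, -0.998, 0.001], [-0.958, 0.055, 0.281], [-0.281, 0.015, -0.96]], 't': [234.239, 406.129, 454.314]}
[450.07544049 208.29181641 230.3634259 ]
cam pos [529.90583118 204.92793969 321.58050391]
handle (np.float64(321.03178756423057), np.float64(254.79846225073308))
cornerFL (np.float64(200.2021287720209), np.float64(270.356188663995))
```

View pics/w1.png

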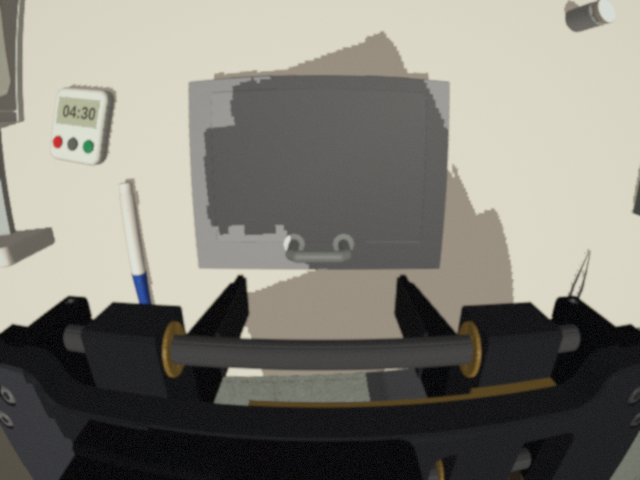

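The wrist view shows the handle's bar centre near (320,256), its legs' feet at (294,243) and (343,243), and the lid's corners at (190,82), (449,82), (200,268), (440,268). The fingers straddle it, slightly short of it. I'll check this against the predicted positions.

Run:
```python
from h import *
np.set_printoptions(precision=1,suppress=True)
c=env.camera_params('wrist')
w=cv2.imread('pics/w1.png'); crop(w,260,210,120,80,6,'pics/w1c.png')
for u,v,z in [(320,256,92),(294,243,64),(343,243,64),(190,82,62),(449,82,62),(200,268,62),(440,268,62)]: print(u,v,onplane(c,u,v,z,True))
# triangulate with top/side
T=env.camera_params('top');S=env.camera_params('side')
P={'RL':((191,249.5),(239.5,305),(190,82)),'RR':((264,253.5),(299,269),(449,82)),'FL':((185.7,305.3),(289,331),(200,268)),'FR':((260,309.8),(346,288.7),(440,268)),'bar':((223,298.2),(311.5,292),(320,256))}
for k,(a,b,e) in P.items(): print(k,tri([ray(T,*a),ray(S,*b),ray(c,*e,True)]))
```

```text
320 256 [452.1 209.5  92. ]
294 243 [453.6 228.4  64. ]
343 243 [451.5 192.9  64. ]
190 82 [576.8 295.3  62. ]
449 82 [565.9 111.   62. ]
200 268 [437.  303.6  62. ]
440 268 [426.3 118.2  62. ]
RL (array([576. , 295.9,  59.7]), [0.6403933645743841, 0.772407058050206, 1.1723762787378829])
RR (array([565.1, 109.4,  58.7]), [1.0018934676543134, 2.13605965229776, 1.3088136527478582])
FL (array([435.6, 303.9,  61. ]), [1.2819509876835757, 0.49630789920331214, 1.0047797523215924])
FR (array([424.8, 117.5,  60. ]), [0.8860375584916798, 0.36097443194500195, 0.6730927615023854])
bar (array([451.5, 207.8,  90.8]), [2.3787233099700362, 1.0692595304459351, 1.763789259283944])
```

View pics/w1c.png

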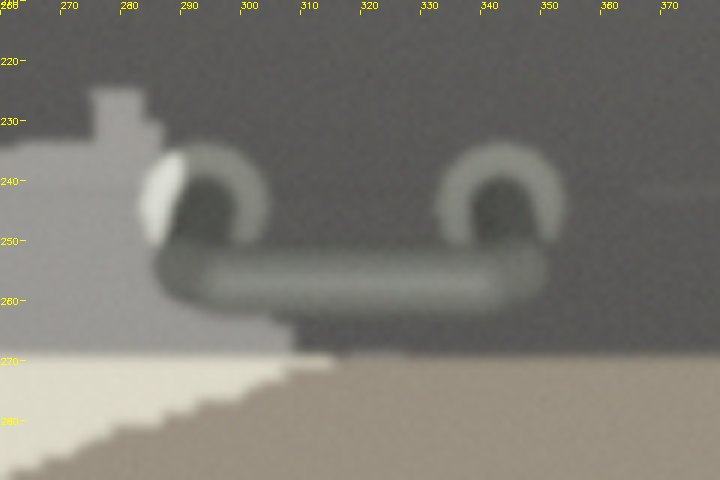

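Emit:
play_rows(targets=[{"linear":[1.5,0,25],"turn":0},{"linear":[1.5,0,50],"turn":0},{"linear":[1.5,0,70],"turn":0},{"linear":[1.5,0,83],"turn":0},{"linear":[1.5,0,83],"turn":0}], hand=75)

```text
t: 2.9
eef_pos: [451.5, 208.2, 146.9]
tcp_rot: [3.141, 0.001, -0.058]
ft_force: [-0.3, -0.2, -0.0]
opening: 0.785
```

Emit:
play_rows(targets=[{"linear":[0,0,0],"turn":0},{"linear":[0,0,0],"turn":0},{"linear":[0,0,0],"turn":0},{"linear":[0,0,0],"turn":0},{"linear":[0,0,0],"turn":0},{"linear":[0,0,0],"turn":0}], hand=36)

```text
t: 3.65
eef_pos: [451.6, 210.3, 147.6]
tcp_rot: [-3.139, -0.002, -0.058]
ft_force: [-2.0, 15.8, 0.1]
opening: 0.454
```

Run:
```python
from h import *
s=env.state(); print(s['t'],s['eef_pos'],s['tcp_rot'],s['ft_force'],s['opening']*95.1)
p,d=env.read_camera('wrist'); cv2.imwrite('pics/w2.png',p[:,:,::-1])
# arc rows: handle grasp point relative; case x == tool x
r=np.hypot(122,51); a0=np.arctan2(51,122)
for a in np.linspace(0,1.9,20): print(round(a,2),np.round([122-r*np.cos(a0+a), -(r*np.sin(a0+a)-51)],1))
```

```text
3.65 [451.57918113 210.26240394 147.55855411] [-3.13931281e+00 -1.51675831e-03 -5.75419689e-02] [-2.02822448 15.77907296  0.11351392] 43.175267029216464
0.0 [-0. -0.]
0.1 [  5.7 -11.9]
0.2 [ 12.6 -23.2]
0.3 [ 20.5 -33.8]
0.4 [ 29.5 -43.5]
0.5 [ 39.4 -52.2]
0.6 [ 50.1 -60. ]
0.7 [ 61.5 -66.6]
0.8 [ 73.6 -72. ]
0.9 [ 86.1 -76.3]
1.0 [ 99.  -79.2]
1.1 [112.1 -80.9]
1.2 [125.3 -81.2]
1.3 [138.5 -80.2]
1.4 [151.5 -77.9]
1.5 [164.2 -74.3]
1.6 [176.5 -69.5]
1.7 [188.3 -63.4]
1.8 [199.4 -56.2]
1.9 [209.7 -48. ]
```

View pics/w2.png

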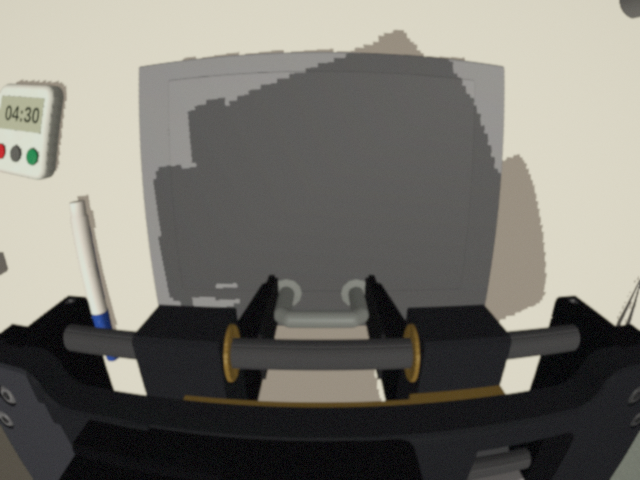

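The handle's legs are held between the fingers (opening 43 mm, legs at about x 280 to 365). Now I'll swing the lid along the arc, with a small lateral correction.

Emit:
play_rows(targets=[{"linear":[2.5,-1.5,-6],"turn":0},{"linear":[5.7,-1.5,-11.9],"turn":0},{"linear":[12.6,-1.5,-23.2],"turn":0},{"linear":[20.5,-1.5,-33.8],"turn":0},{"linear":[29.5,-1.5,-43.5],"turn":0},{"linear":[39.4,-1.5,-52.2],"turn":0},{"linear":[50,-1.5,-60],"turn":0},{"linear":[61.5,-1.5,-66.6],"turn":0},{"linear":[73.6,-1.5,-72],"turn":0},{"linear":[86,-1.5,-76.3],"turn":0},{"linear":[99,-1.5,-79.2],"turn":0},{"linear":[99,-1.5,-79.2],"turn":0}], hand=36)

```text
t: 5.2
eef_pos: [551.4, 204.7, 227.4]
tcp_rot: [-3.141, -0.002, -0.058]
ft_force: [-3.0, 4.6, 7.1]
opening: 0.45
```

Run:
```python
from h import *
s=env.state(); print(s['t'],s['eef_pos'],s['tcp_rot'],s['ft_force'],s['opening']*95.1)
p,d=env.read_camera('side'); crop(np.ascontiguousarray(p[:,:,::-1]),220,180,170,170,3,'pics/s3.png')
```

```text
5.2 [551.35780938 204.74661987 227.4180597 ] [-3.14066863e+00 -1.98686402e-03 -5.77486615e-02] [-2.95184239  4.64494892  7.09122315] 42.77591509507595
```

View pics/s3.png

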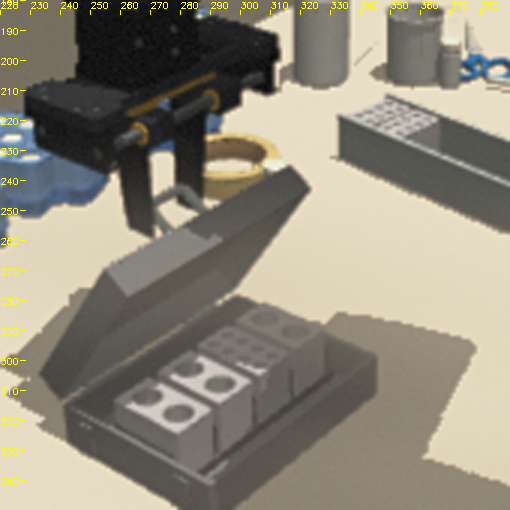

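The lid is about 1 rad open and held. The eight-bore insert shows in the third pocket from the left (y = -21), around (240,350) in the crop. I'll continue past upright.

Emit:
play_rows(targets=[{"linear":[13,0,-1.7],"turn":0},{"linear":[26.3,0,-2],"turn":0},{"linear":[39.5,0,-1],"turn":0},{"linear":[52.5,0,1.3],"turn":0},{"linear":[65.2,0,4.9],"turn":0},{"linear":[77.5,0,9.7],"turn":0},{"linear":[89.3,0,15.8],"turn":0},{"linear":[100.4,0,23],"turn":0},{"linear":[105.5,0,27],"turn":0},{"linear":[105.5,0,27],"turn":0}], hand=36)

```text
t: 6.5
eef_pos: [657.9, 198.6, 201.0]
tcp_rot: [-3.14, -0.007, -0.058]
ft_force: [5.5, 3.1, 7.1]
opening: 0.45
```

Run:
```python
from h import *
s=env.state(); print(s['t'],s['eef_pos'],s['tcp_rot'],s['ft_force'],s['opening']*95.1)
p,d=env.read_camera('side'); crop(np.ascontiguousarray(p[:,:,::-1]),220,180,170,170,3,'pics/s4.png')
```

```text
6.5 [657.86537051 198.60841897 201.01739342] [-3.14021476 -0.00652017 -0.05760609] [5.52632143 3.07372389 7.10939646] 42.81487992177186
```

View pics/s4.png

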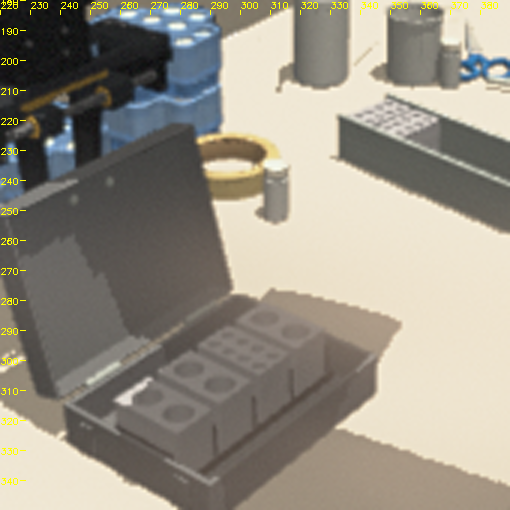

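The lid leans back past upright, at about 1.85. I'll release it and pull clear up and backward.

Emit:
play_rows(targets=[{"linear":[2,0,2],"turn":0},{"linear":[6,0,3],"turn":0},{"linear":[12,0,-5],"turn":0},{"linear":[18,0,-25],"turn":0},{"linear":[22,0,-50],"turn":0},{"linear":[22,0,-75],"turn":0},{"linear":[22,0,-75],"turn":0}], hand=80)

```text
t: 7.42
eef_pos: [678.2, 197.4, 276.5]
tcp_rot: [-3.141, -0.003, -0.057]
ft_force: [0.1, 0.3, -0.1]
opening: 0.842
```

Run:
```python
from h import *
s=env.state(); print(s['t'],s['eef_pos'],s['tcp_rot'],s['ft_force'],s['opening']*95.1)
p,d=env.read_camera('side'); cv2.imwrite('pics/s5full.png',p[:,:,::-1]); crop(np.ascontiguousarray(p[:,:,::-1]),200,180,190,170,4,'pics/s5.png')
p,d=env.read_camera('top'); cv2.imwrite('pics/t5full.png',p[:,:,::-1]); crop(np.ascontiguousarray(p[:,:,::-1]),175,215,100,100,6,'pics/t5.png')
```

```text
7.425 [678.23820079 197.36901968 276.54054885] [-3.14091562 -0.00340324 -0.05724168] [ 0.11937937  0.33099466 -0.13451806] 80.04009746420837
```

View pics/s5.png

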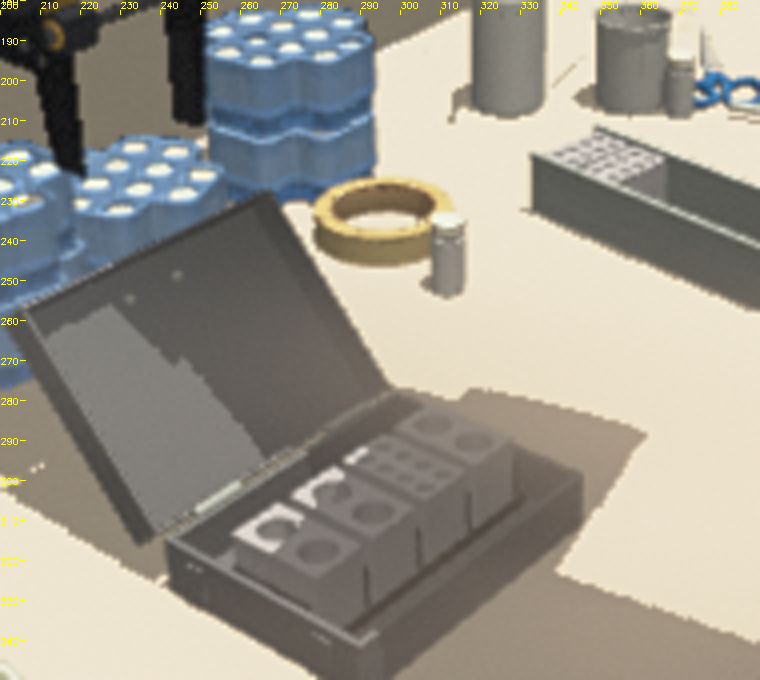

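View pics/t5.png

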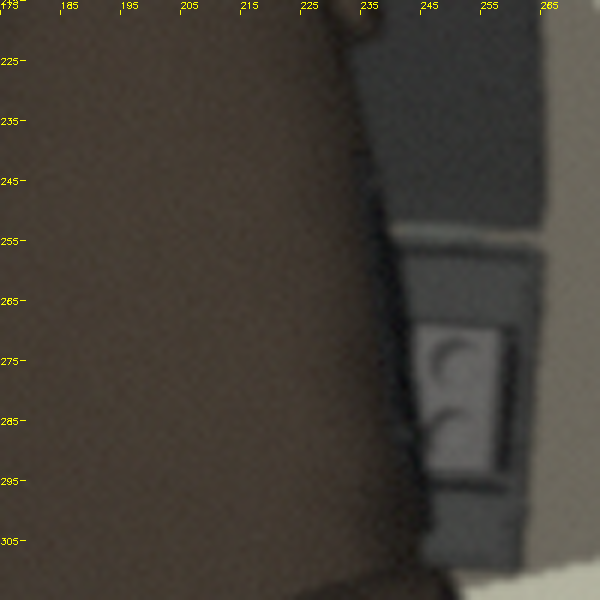

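The lid rests on its stop. The narrow insert is third from the left, with its bores around (400,465) of the enlarged side view. I'll move above it with the jaws along the case's x and look with the wrist camera.

Run:
```python
from h import *
c=(678.2,197.4,276.3,-.057)
print(rel(c,(499.2,185.8,240,1.514)))
```

```text
([-178.0, 21.8, 36.3], -1.571)
```

Emit:
play_rows(targets=[{"linear":[-15,0,0],"turn":-0.17},{"linear":[-35,4,0],"turn":-0.34},{"linear":[-55,7,0],"turn":-0.51},{"linear":[-80,10,0],"turn":-0.68},{"linear":[-105,13,0],"turn":-0.85},{"linear":[-130,16,5],"turn":-1.02},{"linear":[-150,19,15],"turn":-1.19},{"linear":[-170,22,25],"turn":-1.36},{"linear":[-178,22,36],"turn":-1.5},{"linear":[-178,22,36],"turn":-1.57},{"linear":[-178,22,36],"turn":-1.571},{"linear":[-178,22,36],"turn":-1.571}], hand=80)

```text
t: 9.02
eef_pos: [498.6, 185.5, 238.0]
tcp_rot: [-3.141, 0.0, 1.512]
ft_force: [0.1, -0.2, -0.9]
opening: 0.841
```

Run:
```python
from h import *
s=env.state(); print(s['t'],s['eef_pos'],s['tcp_rot'],s['ft_force'],s['opening']*95.1)
c=env.camera_params('wrist')
p,d=env.read_camera('wrist'); cv2.imwrite('pics/w6.png',p[:,:,::-1])
import pickle; pickle.dump(c,open('pics/w6.pkl','wb'))
print(proj(c,(499.2,185.8,50),True))
```

```text
9.025 [498.6332035  185.53620759 238.00744522] [-3.14096417e+00  2.66484405e-04  1.51212841e+00] [ 0.09372071 -0.19510081 -0.91083131] 79.97983538469518
(np.float64(321.194636869559), np.float64(237.19199537182902))
```

View pics/w6.png

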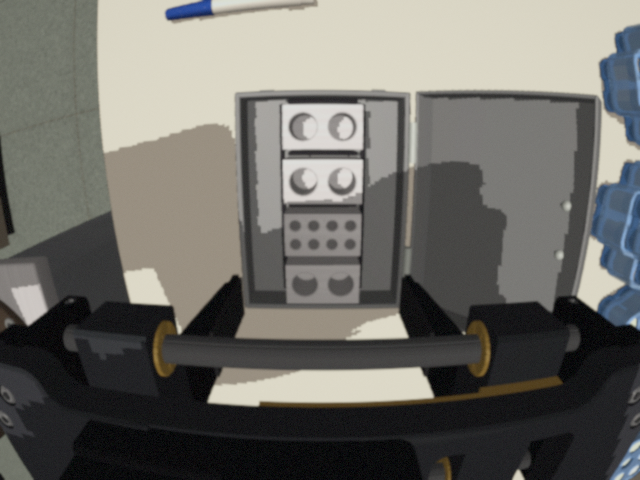

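The wrist view confirms it: wide inserts at (322,127), (322,182) and (322,283), and the eight-bore one at (323,234). I'll enlarge it and triangulate against the side view.

Run:
```python
from h import *
w=cv2.imread('pics/w6.png'); crop(w,270,190,105,115,5,'pics/w6c.png')
s=cv2.imread('pics/s5full.png'); crop(s,265,275,80,60,9,'pics/s5c.png')
```

```text
(no output)
```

View pics/w6c.png

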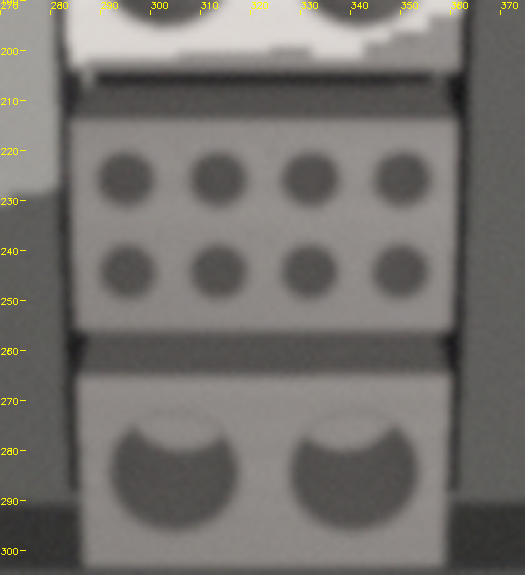

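View pics/s5c.png

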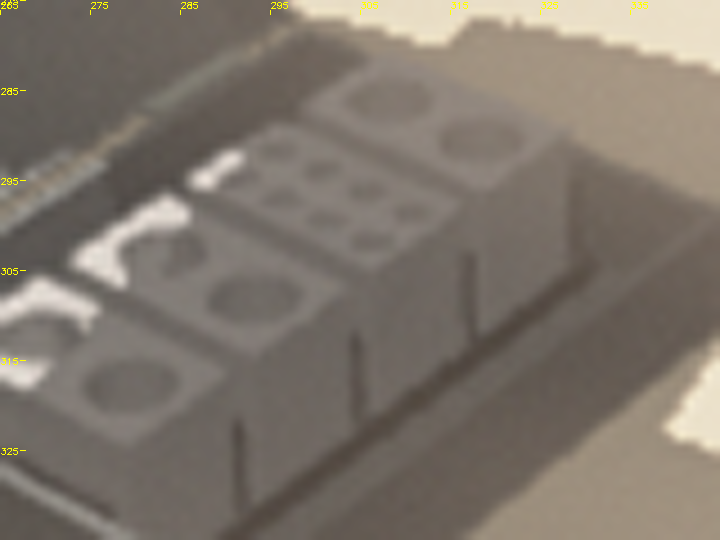

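Run:
```python
from h import *
np.set_printoptions(precision=1,suppress=True)
import pickle
c=pickle.load(open('pics/w6.pkl','rb')); S=env.camera_params('side')
for a,b in [((293.5,226),(306.3,302)),((294,244.5),(311,298.5)),((348.5,244.5),(295.5,291.5))]: print(tri([ray(c,*a,True),ray(S,*b)]))
C=[onplane(c,u,v,50,True) for u,v in [(282.5,214),(360.5,214),(284.5,257),(358,257)]]
print(*C,np.mean(C,0)); B=[onplane(c,u,v,50,True) for u,v in [(293.5,226),(348.5,226),(294,244.5),(348.5,244.5)]];print(np.mean(B,0),B[1]-B[0])
```

```text
(array([477.5, 195. ,  48.1]), [0.7950005177713234, 0.7950005177712156])
(array([476.6, 179.8,  48.7]), [1.144724936462575, 1.1447249364625403])
(array([520. , 178.1,  49.5]), [0.4991142841599185, 0.49911428416005865])
[470.5 206.1  50. ] [530.6 202.6  50. ] [469.  171.1  50. ] [527.5 167.7  50. ] [499.4 186.9  50. ]
[499.2 187.3  50. ] [42.6 -2.5  0. ]
```

Emit:
play_rows(targets=[{"linear":[1,0.5,30],"turn":0},{"linear":[1.5,0.5,65],"turn":0},{"linear":[1.5,0.5,100],"turn":0},{"linear":[1.5,0.5,125],"turn":0},{"linear":[1.5,0.5,137],"turn":0},{"linear":[1.5,0.5,142],"turn":0},{"linear":[1.5,0.5,142],"turn":0}], hand=80)

```text
t: 9.95
eef_pos: [499.4, 187.1, 96.8]
tcp_rot: [3.141, -0.0, 1.514]
ft_force: [-0.1, -0.0, -0.4]
opening: 0.843
```

Run:
```python
from h import *
s=env.state(); print(s['t'],s['eef_pos'],s['tcp_rot'],s['ft_force'],s['opening']*95.1)
p,d=env.read_camera('wrist'); cv2.imwrite('pics/w7.png',p[:,:,::-1])
```

```text
9.95 [499.43555369 187.09697686  96.78351582] [ 3.14107904e+00 -8.05071768e-05  1.51358113e+00] [-0.1304415  -0.01724812 -0.37586876] 80.20868571001651
```

View pics/w7.png

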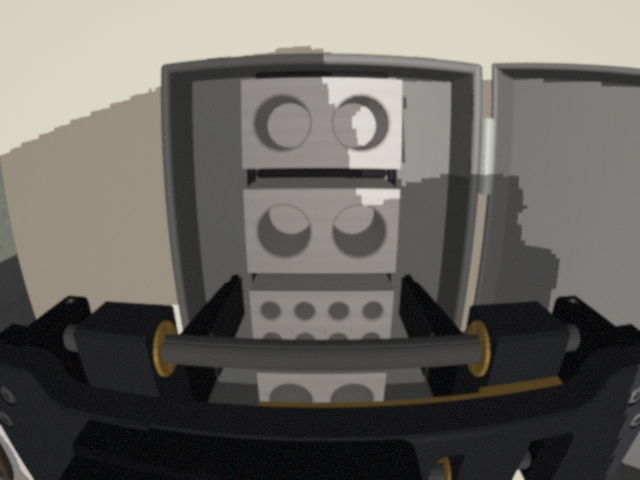

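The fingers straddle the eight-bore insert's ends, at about x 240 and 402 with the insert between 250 and 392, centred. Closing.

Emit:
play_rows(targets=[{"linear":[0,0,0],"turn":0},{"linear":[0,0,0],"turn":0},{"linear":[0,0,0],"turn":0},{"linear":[0,0,0],"turn":0},{"linear":[0,0,0],"turn":0}], hand=50)

```text
t: 10.62
eef_pos: [499.4, 187.1, 96.8]
tcp_rot: [3.141, -0.0, 1.514]
ft_force: [-0.7, -0.2, 5.2]
opening: 0.622
```

Emit:
play_rows(targets=[{"linear":[0,0,-8],"turn":0},{"linear":[0,0,-18],"turn":0},{"linear":[0,0,-30],"turn":0},{"linear":[0,0,-45],"turn":0},{"linear":[0,0,-60],"turn":0},{"linear":[0,0,-80],"turn":0},{"linear":[0,0,-80],"turn":0}], hand=50)

```text
t: 11.5
eef_pos: [499.7, 187.2, 178.1]
tcp_rot: [3.139, -0.001, 1.514]
ft_force: [0.4, -0.5, -1.3]
opening: 0.632
```

Run:
```python
from h import *
s=env.state(); print(s['t'],s['eef_pos'],s['tcp_rot'],s['ft_force'],s['opening']*95.1)
p,d=env.read_camera('wrist'); cv2.imwrite('pics/w8.png',p[:,:,::-1])
p,d=env.read_camera('side'); cv2.imwrite('pics/s8.png',p[:,:,::-1])
```

```text
11.5 [499.66552962 187.16700599 178.0520416 ] [ 3.13865752e+00 -8.03916896e-04  1.51381358e+00] [ 0.42455904 -0.49422814 -1.29367474] 60.074956042733405
```

View pics/w8.png

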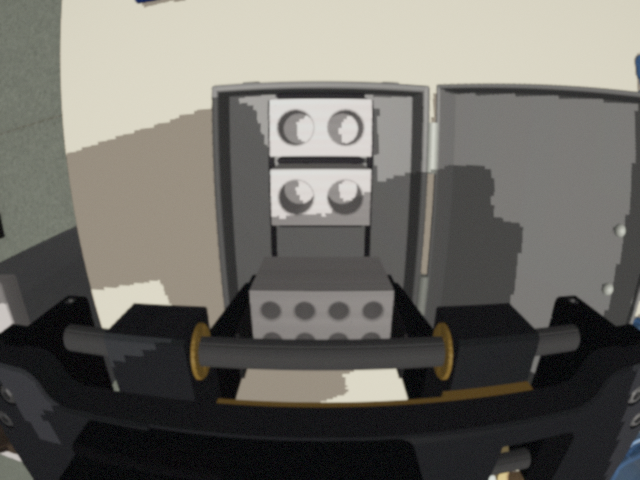

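View pics/s8.png

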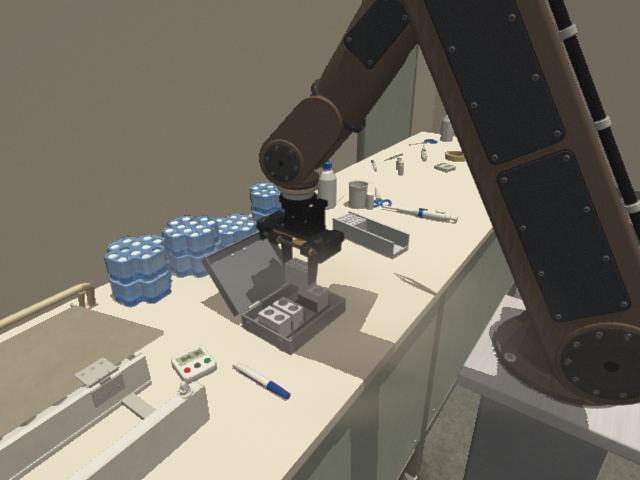

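The insert is held upright (opening 60 mm, bores visible at y≈310) and is clear of the case, with the neighbours undisturbed. I'll carry it to the clear bench, turning it so its length lies along the trough's y.

Run:
```python
from h import *
c=(499.6,187.2,177.5,1.514)
print(rel(c,(485,-20,177.5,-.1715)),rel(c,(485,-20,100,-.1715)))
```

```text
([-207.7, -2.8, -0.0], 1.685) ([-207.7, -2.8, 77.5], 1.685)
```

Emit:
play_rows(targets=[{"linear":[-10,0,-5],"turn":0.05},{"linear":[-30,0,-5],"turn":0.18},{"linear":[-50,0,-5],"turn":0.34},{"linear":[-75,0,0],"turn":0.5},{"linear":[-100,0,0],"turn":0.66},{"linear":[-125,0,0],"turn":0.82},{"linear":[-150,-2,0],"turn":0.98},{"linear":[-170,-3,0],"turn":1.14},{"linear":[-190,-3,10],"turn":1.3},{"linear":[-203,-3,25],"turn":1.46},{"linear":[-208,-3,40],"turn":1.6},{"linear":[-208,-3,55],"turn":1.685},{"linear":[-208,-3,65],"turn":1.685},{"linear":[-208,-3,75],"turn":1.685},{"linear":[-208,-3,75],"turn":1.685},{"linear":[-208,-3,75],"turn":1.685}], hand=50)

```text
t: 13.6
eef_pos: [484.5, -20.4, 101.7]
tcp_rot: [3.142, -0.0, -0.171]
ft_force: [0.1, 0.8, -3.0]
opening: 0.629
```

Run:
```python
from h import *
s=env.state(); print(s['t'],s['eef_pos'],s['tcp_rot'],s['ft_force'],s['opening']*95.1)
p,d=env.read_camera('side'); cv2.imwrite('pics/s9.png',p[:,:,::-1]); crop(np.ascontiguousarray(p[:,:,::-1]),250,170,190,140,4,'pics/s9c.png')
```

```text
13.6 [484.49756094 -20.42320548 101.66505166] [ 3.14151585e+00 -3.40943076e-04 -1.70695610e-01] [ 0.09152484  0.8417121  -3.04647573] 59.84720439204156
```

View pics/s9c.png

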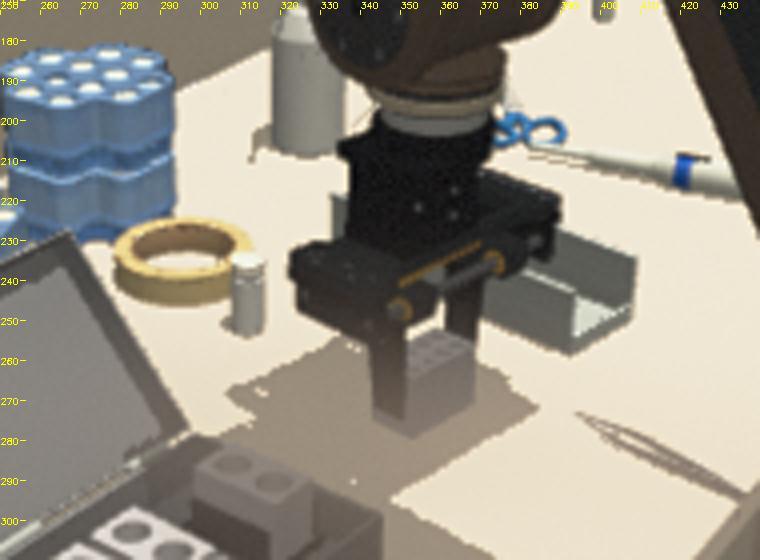

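The insert hangs upright just above clear bench. Now I'll lower it gently.

Emit:
play_rows(targets=[{"linear":[0,0,4],"turn":0},{"linear":[0,0,7],"turn":0},{"linear":[0,0,9],"turn":0},{"linear":[0,0,10.5],"turn":0},{"linear":[0,0,10.5],"turn":0}], hand=50)

```text
t: 14.28
eef_pos: [484.4, -20.5, 90.9]
tcp_rot: [3.142, 0.0, -0.171]
ft_force: [-0.7, -0.5, -2.6]
opening: 0.631
```

Emit:
play_rows(targets=[{"linear":[0,0,0.7],"turn":0},{"linear":[0,0,1],"turn":0},{"linear":[0,0,1],"turn":0}], hand=50)

```text
t: 14.65
eef_pos: [484.4, -20.5, 90.7]
tcp_rot: [3.141, -0.001, -0.171]
ft_force: [-2.5, 0.6, 11.8]
opening: 0.628
```

Contact is made (about 14 N change). I'll release, lift and back off.

Emit:
play_rows(targets=[{"linear":[0,0,-0.5],"turn":0},{"linear":[0,0,-0.5],"turn":0},{"linear":[0,0,-0.5],"turn":0},{"linear":[0,0,-0.5],"turn":0},{"linear":[0,0,-20],"turn":0},{"linear":[0,0,-60],"turn":0},{"linear":[0,0,-110],"turn":0},{"linear":[0,0,-120],"turn":0},{"linear":[0,0,-120],"turn":-0.17},{"linear":[0,0,-120],"turn":-0.34},{"linear":[0,0,-120],"turn":-0.51},{"linear":[0,0,-120],"turn":-0.68},{"linear":[0,0,-120],"turn":-0.85},{"linear":[0,0,-120],"turn":-1.02},{"linear":[0,0,-120],"turn":-1.19},{"linear":[0,0,-120],"turn":-1.36},{"linear":[0,0,-120],"turn":-1.53},{"linear":[0,0,-120],"turn":-1.571},{"linear":[0,0,-120],"turn":-1.571}], hand=80)

```text
t: 17.02
eef_pos: [484.2, -20.4, 209.2]
tcp_rot: [-3.14, 0.0, 1.399]
ft_force: [0.5, -0.3, 0.8]
opening: 0.842
```

Run:
```python
from h import *
import pickle
s=env.state(); print(s['t'],s['eef_pos'],s['tcp_rot'],s['ft_force'],s['opening']*95.1)
c=env.camera_params('wrist'); pickle.dump(c,open('pics/w10.pkl','wb'))
p,d=env.read_camera('wrist'); cv2.imwrite('pics/w10.png',p[:,:,::-1])
p,d=env.read_camera('side'); cv2.imwrite('pics/s10.png',p[:,:,::-1]); crop(np.ascontiguousarray(p[:,:,::-1]),310,170,120,120,5,'pics/s10c.png')
print(proj(c,(484.4,-20.5,44),True))
```

```text
17.025 [484.16999278 -20.40758741 209.17528644] [-3.14043298e+00  5.97251325e-05  1.39936358e+00] [ 0.5244956  -0.30420196  0.82703111] 80.09475826168925
(np.float64(320.9009254967201), np.float64(246.4407665913316))
```

View pics/w10.png

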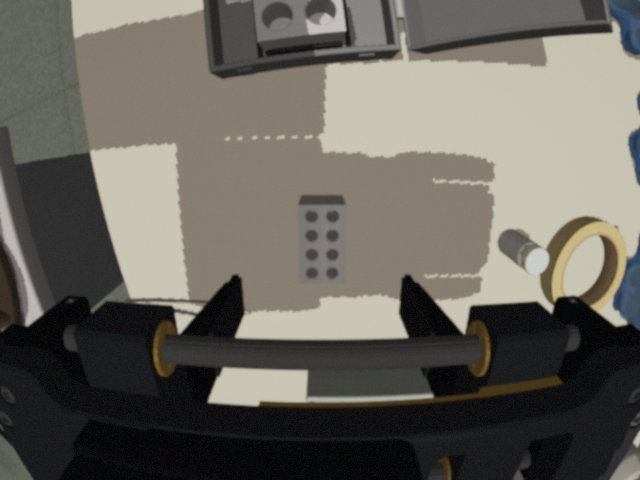

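View pics/s10c.png

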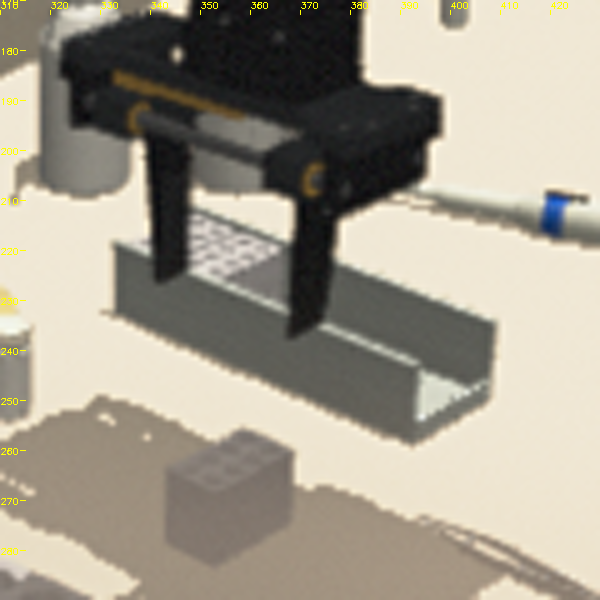

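The insert stands upright on clear bench. In the wrist view its bores run from (311,216) to (333,272), square to the jaws. I'll measure its exact centre and yaw.

Run:
```python
from h import *
import pickle
w=cv2.imread('pics/w10.png'); crop(w,285,185,75,110,6,'pics/w10c.png')
```

```text
(no output)
```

View pics/w10c.png

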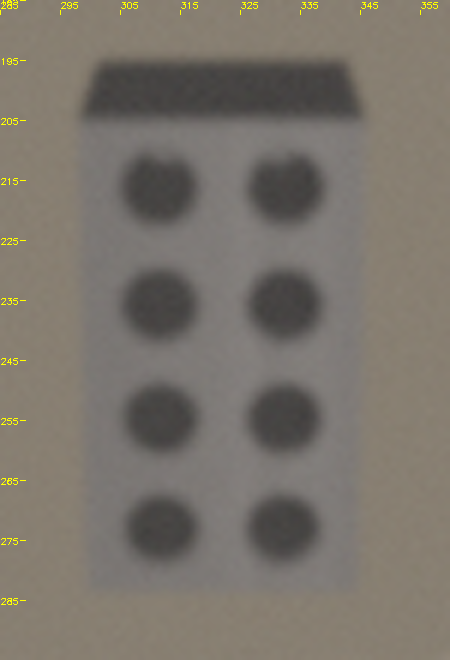

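Run:
```python
from h import *
import pickle
np.set_printoptions(precision=1,suppress=True)
c=pickle.load(open('pics/w10.pkl','rb')); S=env.camera_params('side')
B=[onplane(c,u,v,44,True) for u,v in [(311.3,216),(332.3,216),(311.8,273),(332,273)]]
m=np.mean(B,0); d=(B[0]+B[1]-B[2]-B[3])/2
print(m,np.linalg.norm(d),'yaw len',np.arctan2(d[1],d[0]))
C=[onplane(c,u,v,44,True) for u,v in [(298.5,205),(345,205),(300,283),(344.5,283)]];print(np.mean(C,0),C[0]-C[2],C[1]-C[0])
print(rel((484.2,-20.4,209.2,1.399),(m[0],m[1],91,1.399)))
# side-view height check: top corner near = image(352,268)ish ; corners from crop
for a,b in [((300,283),(368.7,260.5)),((298.5,205),(352.5,268.3)) ]: print(tri([ray(c,*a,True),ray(S,*b)]))
```

```text
[485.2 -19.7  44. ] 43.16626485786509 yaw len 1.4015137804516828
[485.3 -19.8  44. ] [10.  58.4  0. ] [32.2 -5.6  0. ]
([0.9, 0.9, 118.2], 0.0)
(array([462.7, -48.5,  40.4]), [1.1718809582345193, 1.171880958234497])
(array([473.5,  11.7,  43.7]), [0.6790417963842111, 0.6790417963843155])
```

Emit:
play_rows(targets=[{"linear":[1,1,30],"turn":0},{"linear":[1,1,65],"turn":0},{"linear":[1,1,95],"turn":0},{"linear":[1,1,113],"turn":0},{"linear":[1,1,121],"turn":0},{"linear":[1,1,121],"turn":0}], hand=65)

```text
t: 17.88
eef_pos: [485.5, -19.6, 88.7]
tcp_rot: [-3.141, 0.0, 1.399]
ft_force: [0.2, -0.9, 0.2]
opening: 0.685
```

Emit:
play_rows(targets=[{"linear":[0,0,0],"turn":0},{"linear":[0,0,0],"turn":0},{"linear":[0,0,0],"turn":0},{"linear":[0,0,0],"turn":0},{"linear":[0,0,0],"turn":0},{"linear":[0,0,0],"turn":0}], hand=24)

```text
t: 18.62
eef_pos: [485.4, -19.6, 89.2]
tcp_rot: [3.142, 0.0, 1.4]
ft_force: [-2.0, 0.2, 6.2]
opening: 0.356
```

Emit:
play_rows(targets=[{"linear":[0,0,-10],"turn":0},{"linear":[0,0,-25],"turn":0},{"linear":[0,0,-45],"turn":0},{"linear":[0,0,-70],"turn":0},{"linear":[0,0,-95],"turn":0},{"linear":[0,0,-95],"turn":0}], hand=24)

```text
t: 19.38
eef_pos: [486.0, -19.7, 185.9]
tcp_rot: [3.138, 0.0, 1.4]
ft_force: [0.8, -0.7, -3.1]
opening: 0.354
```

Run:
```python
from h import *
import pickle
s=env.state(); print(s['t'],s['eef_pos'],s['tcp_rot'],s['ft_force'],s['opening']*95.1)
c=env.camera_params('wrist'); pickle.dump(c,open('pics/w11.pkl','wb'))
p,d=env.read_camera('wrist'); cv2.imwrite('pics/w11.png',p[:,:,::-1])
```

```text
19.375 [486.01128365 -19.6958047  185.87819161] [3.13756228e+00 1.00755697e-04 1.39985003e+00] [ 0.7965791  -0.67900416 -3.14807157] 33.65481855389514
```

View pics/w11.png

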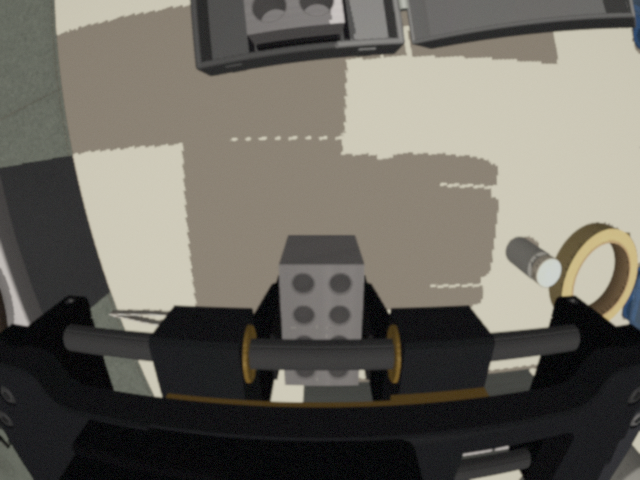

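The insert is held by its long sides (opening 34 mm), upright, with its bores at about (322,300). I'll move over the trough at height and measure the trough's centreline.

Run:
```python
from h import *
print(rel((485.4,-19.6,185,1.399),(526.8,-201.6,200,1.399)))
```

```text
([-172.2, 71.9, -15.0], 0.0)
```

Emit:
play_rows(targets=[{"linear":[-10,4,-5],"turn":0},{"linear":[-30,12,-15],"turn":0},{"linear":[-55,22,-15],"turn":0},{"linear":[-85,35,-15],"turn":0},{"linear":[-115,48,-15],"turn":0},{"linear":[-140,60,-15],"turn":0},{"linear":[-160,68,-15],"turn":0},{"linear":[-170,72,-15],"turn":0},{"linear":[-172,72,-15],"turn":0},{"linear":[-172,72,-15],"turn":0}], hand=24)

```text
t: 20.68
eef_pos: [527.0, -200.9, 198.8]
tcp_rot: [-3.141, -0.0, 1.4]
ft_force: [-0.1, -0.3, -3.0]
opening: 0.357
```

Run:
```python
from h import *
import pickle
s=env.state(); print(s['t'],s['eef_pos'],s['tcp_rot'],s['ft_force'],s['opening']*95.1)
c=env.camera_params('wrist'); pickle.dump(c,open('pics/w12.pkl','wb'))
p,d=env.read_camera('wrist'); cv2.imwrite('pics/w12.png',p[:,:,::-1])
p,d=env.read_camera('side'); cv2.imwrite('pics/s12.png',p[:,:,::-1]); crop(np.ascontiguousarray(p[:,:,::-1]),310,150,120,120,5,'pics/s12c.png')
p,d=env.read_camera('top'); cv2.imwrite('pics/t12.png',p[:,:,::-1])
```

```text
20.675 [ 526.99231631 -200.85111478  198.84782276] [-3.14113982e+00 -1.58748125e-04  1.40010093e+00] [-0.12750256 -0.33966709 -2.97271616] 33.98498422135945
```

View pics/w12.png

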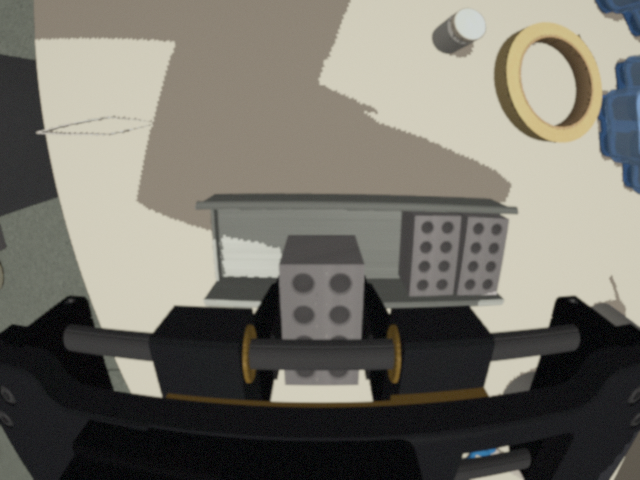

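View pics/s12c.png

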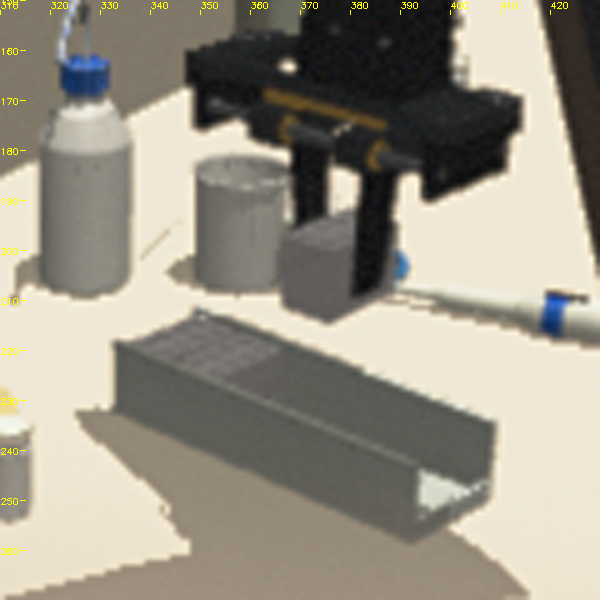

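View pics/t12.png

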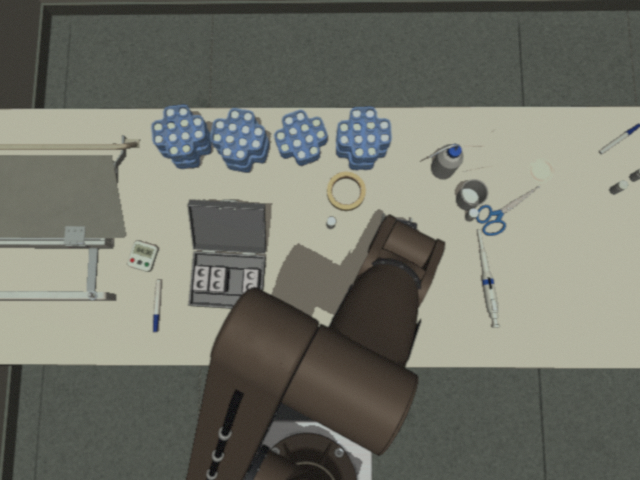

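The wrist view shows the trough from (205,203) to (512,208) along its far rim and (210,297) to (500,300) along its near rim, with the inserts at (432,255) and (484,255). I'll enlarge it.

Run:
```python
from h import *
w=cv2.imread('pics/w12.png'); crop(w,190,185,160,125,5,'pics/w12a.png'); crop(w,370,185,155,125,5,'pics/w12b.png')
```

```text
(no output)
```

View pics/w12a.png

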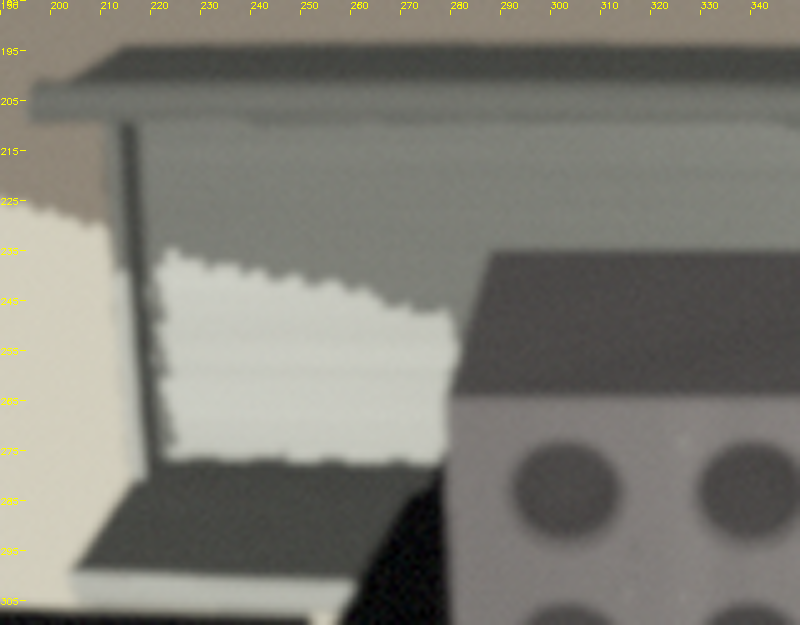

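View pics/w12b.png

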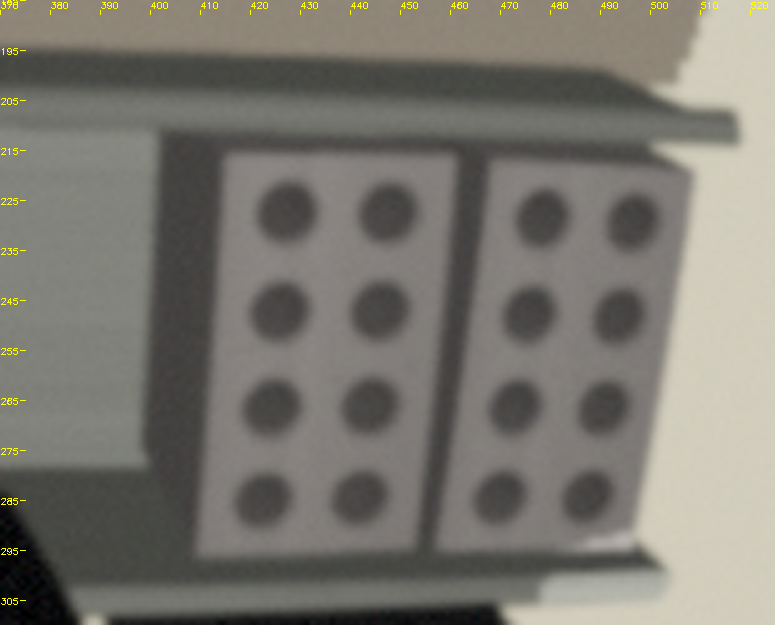

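Run:
```python
from h import *
import pickle
np.set_printoptions(precision=1,suppress=True)
c=pickle.load(open('pics/w12.pkl','rb'))
f=lambda u,v,z: onplane(c,u,v,z,True)[:2]
FI=[f(215,208.5,52),f(400,210,52),f(510,213.5,52)]; NI=[f(206,299,52),f(250,300.5,52),f(390,302,52),f(490,298.5,52)]
FO=[f(200,202,52),f(400,204,52),f(510,207,52)]
a=-.1715; ex=np.array([np.cos(a),np.sin(a)]);ey=np.array([-ex[1],ex[0]])
o=np.array([551.4,-205.9])
for n,L in (('FI',FI),('NI',NI),('FO',FO)): print(n,[ (np.round(p,1).tolist(), np.round([(p-o)@ex,(p-o)@ey],1).tolist()) for p in L])
for B in ([(425.5,227.5),(445.5,227.5),(421,285.5),(440,285)],[(477,229),(495,229.5),(468,285),(486,284.5)]):
    P=np.array([f(*b,49) for b in B]); m=P.mean(0); d=P[0]+P[1]-P[2]-P[3]
    print('ins',m,[(m-o)@ex,(m-o)@ey],'yaw',np.arctan2(d[1],d[0])-np.pi/2,np.linalg.norm(d)/2)
# held insert centre, top z = 198.8-89+44
zt=198.8-89+44
P=np.array([f(*b,zt) for b in [(301.5,282.5),(338.5,282.5),(301.5,314.5),(339,314.5)]]);print('held two first rows mean',P.mean(0), [(P.mean(0)-o)@ex,(P.mean(0)-o)@ey],'yaw',[np.arctan2(*(P[i]-P[i+2])[::-1])-np.pi/2 for i in (0,1)])
```

```text
FI [([462.8, -157.1], [-95.7, 33.0]), ([584.4, -179.3], [28.0, 31.8]), ([666.0, -194.3], [111.0, 31.0])]
NI [([438.5, -220.9], [-108.6, -34.1]), ([471.3, -226.8], [-75.4, -34.3]), ([570.1, -245.0], [25.1, -35.3]), ([648.3, -258.5], [104.4, -35.3])]
FO [([453.3, -150.7], [-106.1, 37.6]), ([584.9, -175.3], [27.8, 35.9]), ([666.2, -189.5], [110.4, 35.7])]
ins [ 605.2 -217.6] [np.float64(54.999588390260286), np.float64(-2.3832865391546236)] yaw -0.16174035466225667 43.29371521662352
ins [ 642.9 -225. ] [np.float64(93.41870314944322), np.float64(-3.1917083155798562)] yaw -0.201767963211682 43.08238306040436
held two first rows mean [ 529.9 -185.9] [np.float64(-24.62840174082217), np.float64(16.000992200982544)] yaw [np.float64(-0.19077775129412555), np.float64(-0.13867984522449417)]
```

Emit:
play_rows(targets=[{"linear":[-1,0,10],"turn":0.005},{"linear":[-2.2,0,25],"turn":0.007},{"linear":[-2.2,0,38],"turn":0.007},{"linear":[-2.2,0,45],"turn":0.007},{"linear":[-2.2,0,45],"turn":0.007},{"linear":[-2.2,0,45],"turn":0.007}], hand=24)

```text
t: 21.58
eef_pos: [527.0, -203.6, 154.2]
tcp_rot: [3.141, 0.0, 1.393]
ft_force: [-0.4, 0.6, -3.1]
opening: 0.357
```

Run:
```python
from h import *
import pickle
s=env.state(); print(s['t'],s['eef_pos'],s['tcp_rot'],s['ft_force'],s['opening']*95.1)
c=env.camera_params('wrist'); pickle.dump(c,open('pics/w13.pkl','wb'))
p,d=env.read_camera('wrist'); cv2.imwrite('pics/w13.png',p[:,:,::-1]); crop(np.ascontiguousarray(p[:,:,::-1]),160,195,160,130,5,'pics/w13a.png')
p,d=env.read_camera('side'); cv2.imwrite('pics/s13.png',p[:,:,::-1]); crop(np.ascontiguousarray(p[:,:,::-1]),320,160,100,100,6,'pics/s13c.png')
```

```text
21.575 [ 527.00948656 -203.62217231  154.17439447] [3.14112907e+00 1.96007924e-04 1.39279267e+00] [-0.37399429  0.62444917 -3.06883317] 33.9208186500184
```

View pics/w13.png

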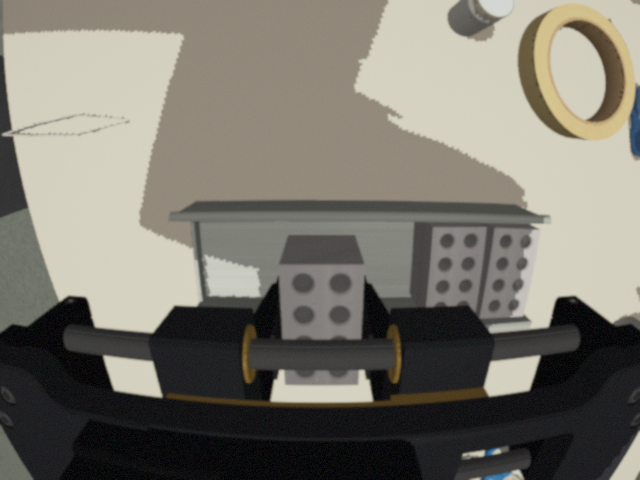

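View pics/w13a.png

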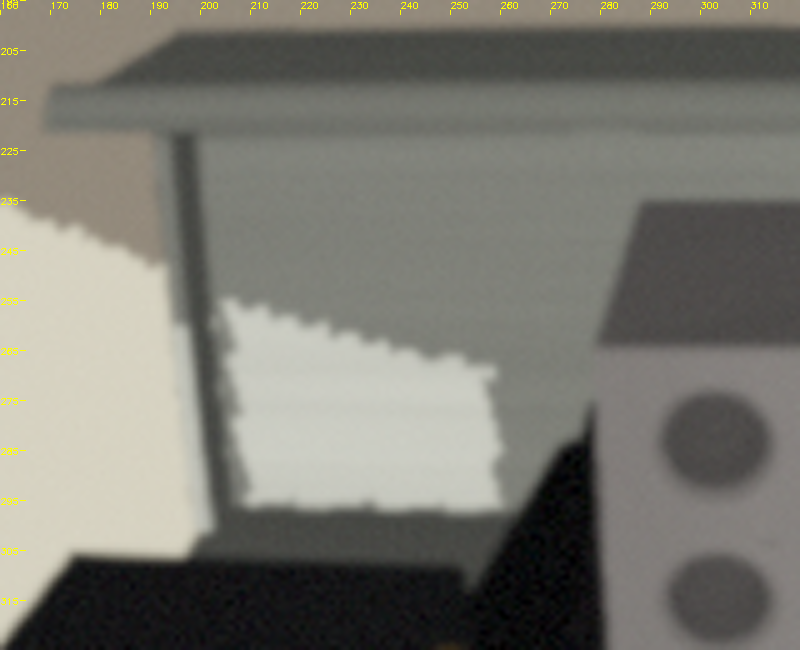

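View pics/s13c.png

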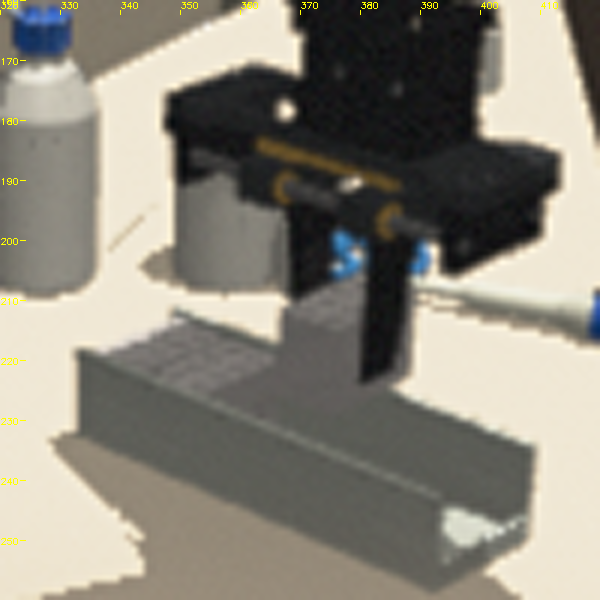

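Run:
```python
from h import *
import pickle
np.set_printoptions(precision=1,suppress=True)
c=pickle.load(open('pics/w13.pkl','rb')); f=lambda u,v,z: onplane(c,u,v,z,True)[:2]
a=1.393; tx=np.array([np.cos(a),np.sin(a)]);ty=np.array([tx[1],-tx[0]]); o=np.array([527.,-203.6])
g=lambda u,v,z: np.round([(f(u,v,z)-o)@tx,(f(u,v,z)-o)@ty],1)
zt=154.2-89+44
print('far inner rim',g(200,221.3,52),g(310,221,52),g(400,221.7,52),'near wall bottom',g(215,296,5),g(255,297,5))
print('far outer rim',g(200,211.8,52),g(310,212,52))
print('insert far top edge',g(282,264.5,zt),g(362,264.5,zt),'far bottom edge',g(287.5,235.5,zt-44),g(355,235.5,zt-44),'bores',g(302.5,283,zt),g(339.5,283,zt))
```

```text
far inner rim [ 34.1 -66.5] [33.9 -5.2] [33.6 43.6] near wall bottom [-33.3 -77.1] [-33.3 -47. ]
far outer rim [ 39.5 -66.1] [38.8 -5.2]
insert far top edge [ 30.  -14.6] [30.  16.8] far bottom edge [ 29.5 -16.3] [29.5 17.8] bores [22.2 -6.7] [22.2  8.1]
```

The insert is centred: the walls are at +33.8 and -33.3 mm of the tool centre, and the insert's end is at +29.8. I'll lower it slowly.

Emit:
play_rows(targets=[{"linear":[0,0,6],"turn":0},{"linear":[0,0,14],"turn":0},{"linear":[0,0,22],"turn":0},{"linear":[0,0,30],"turn":0},{"linear":[0,0,38],"turn":0},{"linear":[0,0,45],"turn":0},{"linear":[0,0,51],"turn":0},{"linear":[0,0,55],"turn":0},{"linear":[0,0,57.5],"turn":0},{"linear":[0,0,57.5],"turn":0}], hand=24)

```text
t: 22.92
eef_pos: [526.8, -203.5, 96.3]
tcp_rot: [-3.142, 0.0, 1.393]
ft_force: [0.6, 0.5, -2.0]
opening: 0.355
```

Emit:
play_rows(targets=[{"linear":[0,0,1],"turn":0},{"linear":[0,0,1.5],"turn":0},{"linear":[0,0,1.5],"turn":0}], hand=24)

```text
t: 23.3
eef_pos: [526.9, -203.6, 95.0]
tcp_rot: [3.142, 0.0, 1.393]
ft_force: [0.3, -0.6, -2.6]
opening: 0.358
```

Emit:
play_rows(targets=[{"linear":[0,0,0.5],"turn":0},{"linear":[0,0,1],"turn":0},{"linear":[0,0,1],"turn":0}], hand=24)

```text
t: 23.68
eef_pos: [526.9, -203.6, 94.2]
tcp_rot: [3.141, 0.0, 1.393]
ft_force: [-1.2, -0.6, 4.1]
opening: 0.357
```

The insert is seated (force went from -2.6 to +4.1 N). I'll release by opening modestly and lift straight out.

Emit:
play_rows(targets=[{"linear":[0,0,0],"turn":0},{"linear":[0,0,0],"turn":0},{"linear":[0,0,0],"turn":0},{"linear":[0,0,0],"turn":0},{"linear":[0,0,-10],"turn":0},{"linear":[0,0,-30],"turn":0},{"linear":[0,0,-60],"turn":0},{"linear":[0,0,-100],"turn":0},{"linear":[0,0,-130],"turn":0},{"linear":[0,0,-130],"turn":0},{"linear":[0,0,-130],"turn":0}], hand=60)

```text
t: 25.05
eef_pos: [526.5, -203.4, 223.6]
tcp_rot: [-3.141, -0.0, 1.393]
ft_force: [0.6, 0.5, -0.3]
opening: 0.633
```

Run:
```python
from h import *
import pickle
s=env.state(); print(s['t'],s['eef_pos'],s['tcp_rot'],s['ft_force'],s['opening']*95.1)
c=env.camera_params('wrist'); pickle.dump(c,open('pics/w14.pkl','wb'))
p,d=env.read_camera('wrist'); cv2.imwrite('pics/w14.png',p[:,:,::-1]); crop(np.ascontiguousarray(p[:,:,::-1]),200,180,155,120,5,'pics/w14a.png')
p,d=env.read_camera('side'); cv2.imwrite('pics/s14.png',p[:,:,::-1])
```

```text
25.05 [ 526.53735749 -203.39502126  223.63515022] [-3.14116132e+00 -6.12456432e-05  1.39274925e+00] [ 0.55658318  0.50815913 -0.33948439] 60.2419210601583
```

View pics/w14.png

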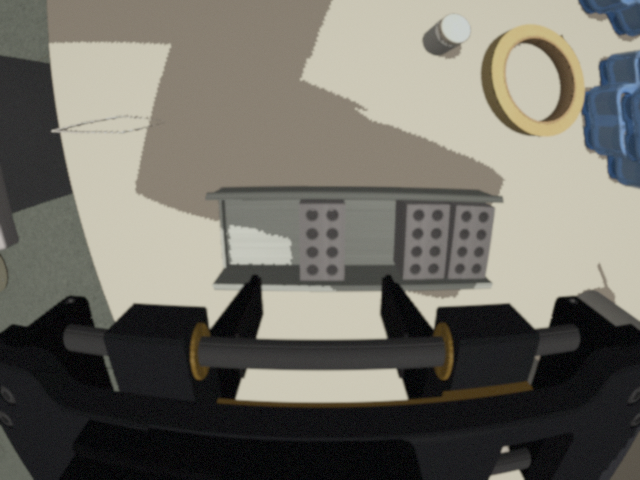

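View pics/w14a.png

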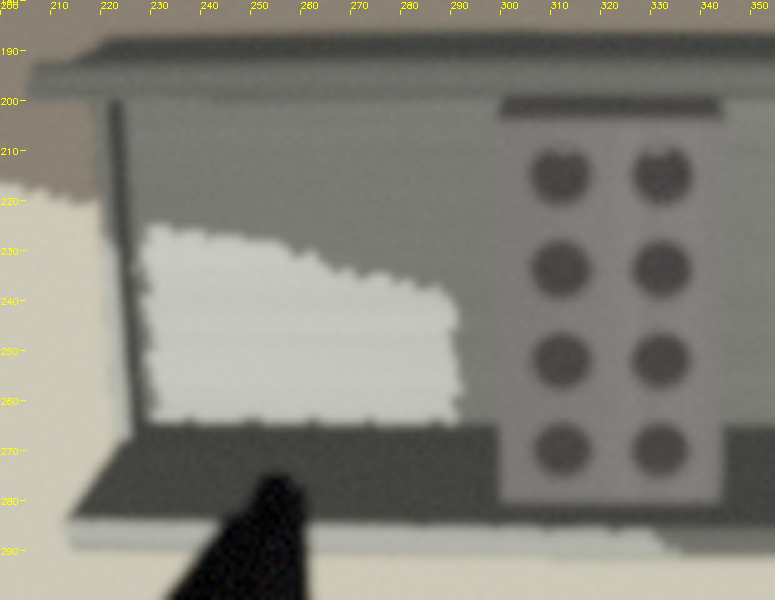

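View pics/s14.png

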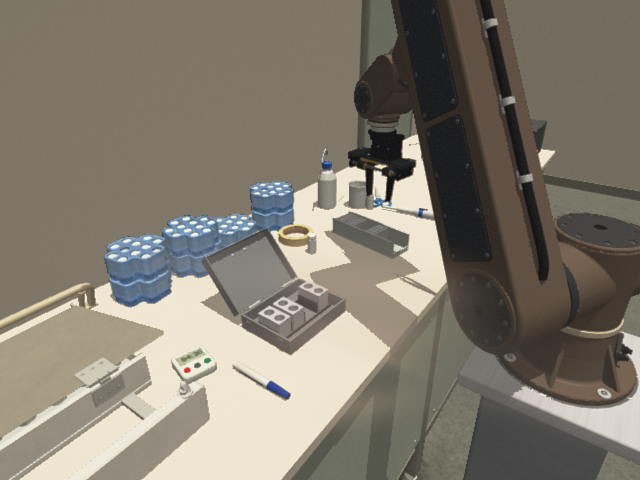

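The insert stands flat in the trough at about (322,242), square, with even gaps to both walls. One numeric check before I hand in.

Run:
```python
from h import *
import pickle
np.set_printoptions(precision=1,suppress=True)
c=pickle.load(open('pics/w14.pkl','rb')); f=lambda u,v,z: onplane(c,u,v,z,True)[:2]
a=-.178; ex=np.array([np.cos(a),np.sin(a)]);ey=np.array([-ex[1],ex[0]]); o=np.array([551.2,-207])
g=lambda u,v,z: np.round([(f(u,v,z)-o)@ex,(f(u,v,z)-o)@ey],1)
B=np.array([g(u,v,49) for u,v in [(311.3,215),(331.5,215),(311.5,270),(331.3,270)]]); d=B[0]+B[1]-B[2]-B[3]
print('insert',B.mean(0),'tilt',d[0]/d[1],'pitch',abs(d[1])/2,'walls in',g(310,199.5,52),g(310,285,52),'front insert',g(400,240,49))
S=env.camera_params('side')
env.job_done(); s=env.state(); print(s['t'],s['ft_force'])
```

```text
insert [-24.2  -1.2] tilt -4.126264435308363e-17 pitch 43.050000000000004 walls in [-32.4  32.4] [-32.9 -33.9] front insert [35.3  1.3]
the job is handed in; nothing more can be done
the job is handed in; nothing more can be done
```

The eight-bore insert is now standing in the trough's empty part, and the job was handed in at about 25 s of the 64 s limit. The call reports no verdict.

**What I did:**
1. I opened the lid by its handle and released it at about 1.85 rad; it fell back onto its stop.
2. The eight-bore insert was in the third pocket from the left (y = -21 mm). I took it out by its ends and stood it on the clear bench.
3. I released it, took it again by its long sides and lowered it until it touched the trough floor. Then I let go and lifted clear.

**Last checks, from the wrist camera:**
- **Position:** the insert is at about x = -24 mm in the trough and within about 1 mm of midway between its walls.
- **Orientation:** it is crosswise with no measurable skew and bores up. The spacing of its bores matches a flat insert standing on the trough floor, but I did not measure its final height from two views.
- **Everything else:** the last side picture shows the lid open, the three wide inserts in their pockets and the bystanders apparently where they were. I checked these by eye only, without measuring any shifts.
- **Robot:** it was clear of everything, with forces near zero.

**Disagreement:** the fixed cameras and the wrist camera differed by about 1 to 2 mm on the trough's centreline. I used the wrist camera and checked again just before lowering.

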